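# Advance the batch counter to its marker

## Task

Another batch of washers has been packed: with a fingertip, gently flick the teeth of the batch counter's star wheel clockwise (seen from above) until the red tooth has clicked to rest at the yellow marker, without running past it. Do not pinch the wheel, and leave the bowl, fuse box, hammer and wrench where they lie.

Things in the scene. Friction and masses are not known exactly. Their poses are not given: they have to be found in the camera images.
- counter: Batch counter base: a round blue metal base, 214 mm across and 30 mm high, bolted down on a fixed black rubber mat (3 mm thick, 230 mm square). Origin: centre of the base's underside, 3 mm above the work surface, on the wheel's vertical axis; z up; x points to where the red tooth starts, any way round.
- wheel (a joint): Turn of the star wheel about its vertical axis, rad; 0 at the start, growing clockwise seen from above. It has 8 click stops a turn, one every 45 deg (0.785 rad), and is pulled into the nearest one: pushed beyond half a click it snaps on to the next by itself and stays there. Turning it takes about 1 to 3 N at the tooth tips.
- red_tip (a point): Outer end of the red tooth of the star wheel, at mid height: 75 mm from the axis, 50 mm above the work surface. The other seven teeth are white.
- hub (a point): Centre of the top of the light grey wheel disc (96 mm across), on the axis, 59 mm above the work surface; a thin pin there rises to 69 mm. 8 straight radial teeth, one every 45 deg, each 12 mm wide, from the disc's edge out to 75 mm from the axis, 39 to 61 mm above the work surface. The gaps between teeth, open from above and outside, are 33 mm wide at 59 mm from the axis and 45 mm at the tips.
- mark_yellow: Yellow marker: flat round plug, 20 mm across, 4 mm high, fixed on the base 93 mm from the wheel's axis, just outside the tooth tips; top 37 mm above the work surface. Origin: centre of its underside. It lies in line with a click stop, 2, 3 or 4 clicks clockwise of where the red tooth starts; two like black plugs at the other two of these stops mean nothing.
- bowl: Bystander, loose: white ceramic bowl of washers, 110 mm across, 50 mm high, about 0.2 m to the left of the counter. Origin: centre of its underside.
- fusebox: Bystander, loose: red plastic fuse box 110 x 80 x 45 mm, about 0.2 m to the right of the counter. Origin: centre of its underside.
- hammer: Bystander, loose: small hammer 250 mm long lying flat, about 0.2 m beyond the counter, roughly across the robot's view. Origin: on its underside near the middle of its length, which runs along its x axis.
- wrench: Bystander, loose: steel wrench 170 mm long lying flat, about 0.18 m on the robot's side of the counter, roughly across. Origin: on its underside near the middle of its length, which runs along its x axis.

How it is judged:
By the outcome, as a careful person would: the job done as asked, in the order asked, and still so for the second after the job is handed in, with the robot touching nothing.
It also fails if it takes over 59 s, if anything falls off the work surface, if the arm or the gripper's body presses on something with over 40 N, if the wrist force passes 120 N, or if a joint passes its speed limit or range.

## Robot

A 6-joint arm with a two-finger parallel gripper is mounted at the origin on the work surface. World frame = base frame: x ahead of the robot, y to its left, z up, the work surface at z = 0. Lengths are in mm, angles in rad, forces in N, time in s.
With the tool pointing down it reaches from about 300 to 775 mm from the base axis. Payload 14.6 kg.
Tool frame: the origin (TCP) lies at the very end of the fingers, on their centre line; the grasp point (between the pads) lies 19 mm behind it; z points along the fingers, y is the line along which they close (so a half turn about z gives the same grasp; the last joint's range is limited). The gripper opens to 94 mm and grips with 3 to 60 N. Pads are 16 mm wide; open, the fingers measure 119 mm over their backs; the gripper's body (75 mm by 177 mm) begins 78 mm behind the grasp point.
Start: joints at [-1.257, 0.3, 1.521, -0, 1.321, -0.067], TCP at [204.407, -510.595, 205.446] pointing down, gripper open.
Joint ranges: [-3.03, 3.03], [-0.79, 2.21], [0.23, 2.52], [-1.04, 4.18], [0, 3.07], [-2.55, 2.55]. Speed limits (rad/s): [2.22, 2.22, 2.57, 3.14, 3.14, 3.14].

## Interface

Orientations are given as [roll, pitch, yaw] about the fixed x, y, z axes, in that order (R = Rz(yaw) Ry(pitch) Rx(roll)).
In Python, from cell import manip, camera, get_calibration gives the robot as it stands. The module is installed in compiled form; this text tells all that it offers.
- The arm moves only by the tool jog_arm, never from a script. Its argument "plan" is one flat list of numbers, 6 for each row, row after row: the shift along the world's x, y, z in m, then the turn, a rotation vector about the world's x, y, z in degrees. A call has 1 to 20 rows; each row is the pose to reach, as a shift and turn from the pose commanded when the call began; what a row does not reach only later rows make up. A row lasts 1/10 s, in which the tool goes at most 50 mm and 8.59 degrees, less where a joint would pass 70% of its speed; a pose out of reach is approached as far as the arm can. A call with a gripper value outside its range is refused whole. "claw" is the finger opening in m, from 0 to 0.094, set as the call begins (left out, the last holds). The fingers move at their own pace and stop on an object; "force" is the grip in N (left out, the last holds). Time passes only in rows, so rows that repeat a pose let the fingers close. It gives the time, the measured TCP pose, the force, the opening and the grip force at its end, in the units of the state.
- manip.read_state(): the state, without advancing time (a new reading comes with each control period).
- camera(name): name is "side" or "top"; returns (picture, depth): 480x640x3 uint8, red, green, blue; 480x640 float32, mm along the optical axis (not along the pixel's ray), 0 where there is no reading.
- get_calibration(name): a dict with "fx", "fy", "cx", "cy" (pixels), "origin" and "attitude" of the camera in the world. Camera axes: x right, y down, z forward; pixel columns grow to the right and rows downward; lengths in mm; the calibration is good to about 2 mm. A picture is of the moment at which its call begins. get_calibration takes no time and is no camera call.
- manip.sign_off(): hands the job in; it is judged then, once.
The state is a dict: "clock": time; "joints": joint angles; "qd": joint speeds; "effort": joint torques, N m; "eef_pos": TCP position; "eef_rot": TCP orientation; "wrist_force": force on the tool from outside, world axes, zero at the start; "moment": the same for the moment, N m; "finger_gap": finger opening in mm; "finger_force": force on a finger pad.
Only numpy, scipy, OpenCV 4.12 (cv2) and the standard library are available. Lean on these libraries where they do the work, as an engineer would, in place of code of your own. Each camera call takes 0.05 s, during which the arm holds its last target. There are 200 camera calls.

## Working session

There is one attempt and no reset: what is moved stays moved. The work goes in short steps, Python scripts to look and compute and a tool call to move; the robot and the scene stay as the last step left them, time stands still between calls to the robot, and variables do not carry over. Pictures are saved under pics/ and viewed, at most 10 in all, crops included, and the job is handed in when it is done.

Besides the shell and the picture viewer there is one more tool, called after ">>>" by a JSON object that holds its "method" and its "body". jog_arm: Moves the arm, as the interface text tells. Its arguments: {"type":"object","properties":{"plan":{"type":"array"},"claw":{"type":"number"},"force":{"type":"number"}},"required":["plan"]}

```bash
mkdir -p pics
cat > h.py <<'E'
import numpy as np, cv2
from cell import manip, camera, get_calibration
def shot(name,fn):
    p,d=camera(name); cv2.imwrite('pics/'+fn+'.png',p[:,:,::-1]); np.save('pics/'+fn+'.npy',d); return p,d
def att(c):
    return np.array(c['attitude'],float)
def px2w(cam,u,v,z=None,depth=None):
    c=get_calibration(cam); a=att(c)
    if a.shape==(3,3): R=a
    else:
        from scipy.spatial.transform import Rotation as Ro
        R=Ro.from_euler('xyz',a).as_matrix() if a.size==3 else Ro.from_quat(a).as_matrix()
    r=R@np.array([(u-c['cx'])/c['fx'],(v-c['cy'])/c['fy'],1]); o=np.array(c['origin'])
    return o+r*(depth if depth is not None else (z-o[2])/r[2])
E
python3 - <<'E'
from h import *
for n in('top','side'): print(get_calibration(n)); shot(n,n+'1')
s=manip.read_state(); print(s)
E
```

```text
{'fx': 467.86162425714, 'fy': 467.86162425714, 'cx': 321.10518017847176, 'cy': 234.238397896627, 'origin': array([482.65677951,  63.98628527, 901.15699479]), 'attitude': array([-3.01359875, -0.02762557, -1.56737922])}
{'fx': 504.8936669009252, 'fy': 504.8936669009252, 'cx': 313.44052124984245, 'cy': 239.31033528212004, 'origin': array([403.0260775 , 574.5083198 , 630.26961864]), 'attitude': array([-2.35212125,  0.02008438, -2.84705608])}
{'clock': 0.1, 'joints': array([-1.25655254e+00,  3.00435462e-01,  1.52151437e+00,  9.96113489e-06,
        1.32071668e+00, -6.65949697e-02]), 'qd': array([ 5.45141945e-04, -7.37029364e-04, -1.34918200e-03, -5.46242866e-05,
       -1.90406067e-03, -5.09538877e-04]), 'effort': array([ 2.22093763e-04, -5.32647264e+01, -3.53288341e+01,  7.09003466e-02,
        2.35021318e-02, -4.25837345e-05]), 'eef_pos': array([ 204.36287406, -510.36567332,  204.93410414]), 'eef_rot': array([-3.14052182e+00, -8.10874938e-05,  3.80836245e-01]), 'wrist_force': array([-0.22507651, -0.57253041,  0.07466623]), 'moment': array([ 0.01583726, -0.03008348, -0.04891657]), 'finger_force': 0.0, 'finger_gap': 93.95733874725313}
```

View pics/top1.png

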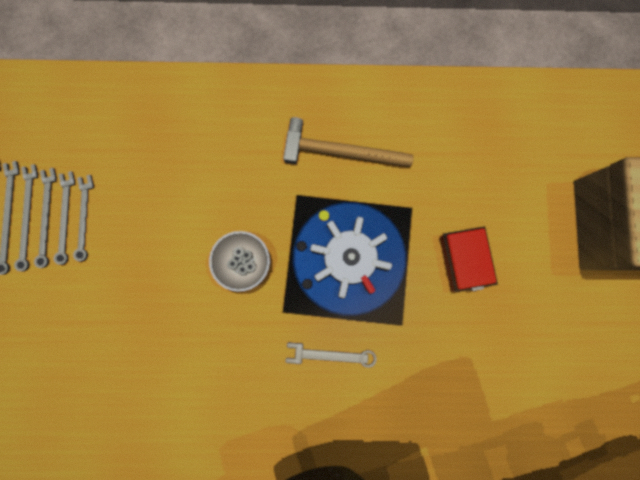

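Top view: the hub is near (351,257), the red tooth tip near (374,292) and the yellow plug at (324,215). The yellow plug lies opposite the red tooth, so it needs 4 clicks clockwise. The black plugs are at (301,246) and (307,284).

Run:
```python
from h import *
im=cv2.imread('pics/top1.png'); cv2.imwrite('pics/c1.png',cv2.resize(im[185:335,275:425],(600,600),interpolation=cv2.INTER_CUBIC))
d=np.load('pics/top1.npy')
hub=px2w('top',351,257,59); print('hub',hub, 'from depth at disc',px2w('top',340,257,depth=d[257,340]))
for n,u,v,z in [('red',374,292,50),('yel',324,215,37),('b3',301,246,37),('b2',307,284,37),('bowl',240,262,50),('fuse',470,259,45),('wrench',330,355,5)]:
    p=px2w('top',u,v,z); q=p-hub; print(n,p.round(),np.hypot(*q[:2]).round(1),np.degrees(np.arctan2(q[1],q[0])).round(1))
```

```text
hub [550.05779559 -13.10891511  59.        ] from depth at disc [550.05029038   6.71402134  57.69478949]
red [487. -55.  50.] 75.5 -146.0
yel [630.  35.  37.] 93.7 31.0
b3 [572.  78.  37.] 93.4 76.6
b2 [502.  66.  37.] 92.8 121.4
bowl [541. 188.  50.] 201.0 92.7
fuse [ 549. -235.   45.] 221.8 -90.3
wrench [370.  22.   5.] 183.0 168.9
```

View pics/c1.png

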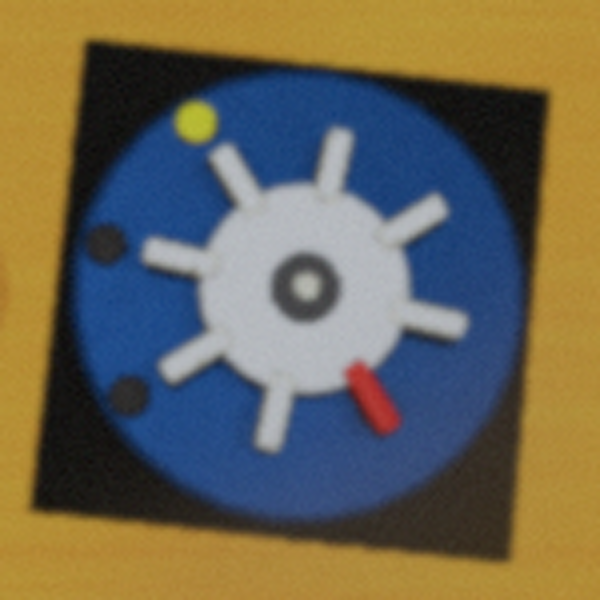

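The crop shows the hub at (307,288), the red tooth toward the lower right and the yellow plug at (197,122), in line with a tooth. The teeth sit at 31.5° + 45k°, with the hub at about (550,-14). I'll work with closed fingertips in the gaps, starting at -36° and sweeping clockwise to -81°.

>>> {"method": "jog_arm", "body": {"plan": [0.015, 0.017, 0, 0, 0, 1, 0.05, 0.056, 0, 0, 0, 4, 0.08, 0.091, 0, 0, 0, 8, 0.11, 0.125, 0, 0, 0, 12, 0.14, 0.16, 0, 0, 0, 16, 0.17, 0.194, 0, 0, 0, 20, 0.2, 0.228, 0, 0, 0, 24, 0.23, 0.262, 0, 0, 0, 28, 0.26, 0.296, 0, 0, 0, 32, 0.29, 0.33, 0, 0, 0, 32, 0.32, 0.365, 0, 0, 0, 32, 0.35, 0.4, 0, 0, 0, 32, 0.375, 0.428, 0, 0, 0, 32, 0.39, 0.445, 0, 0, 0, 32, 0.4, 0.456, -0.02, 0, 0, 32, 0.4, 0.456, -0.06, 0, 0, 32, 0.4, 0.456, -0.09, 0, 0, 32, 0.4, 0.456, -0.115, 0, 0, 32, 0.4, 0.456, -0.115, 0, 0, 32, 0.4, 0.456, -0.115, 0, 0, 32], "claw": 0}}

```text
clock: 2.1
eef_pos: [604.6, -54.6, 91.0]
eef_rot: [-3.141, 0.0, 0.939]
wrist_force: [0.7, -1.4, -0.5]
finger_gap: 0.2
finger_force: 0.0
```

Run:
```python
from h import *
p,d=shot('side','side2'); t,_=shot('top','top2')
a=cv2.resize(p[100:400,170:470],(500,500)); b=cv2.resize(t[185:335,275:425],(300,300)); o=np.zeros((500,800,3),np.uint8); o[:,:500]=a; o[:300,500:]=b
cv2.imwrite('pics/c2.png',o[:,:,::-1])
# arc rows
th=np.radians(-36-3*np.arange(1,16)); q=68*np.c_[np.cos(th)-np.cos(np.radians(-36)),np.sin(th)-np.sin(np.radians(-36))]/1000; print(q.round(4).tolist())
```

```text
[[-0.0022, -0.0028], [-0.0045, -0.0055], [-0.0069, -0.0081], [-0.0095, -0.0106], [-0.0122, -0.0129], [-0.015, -0.015], [-0.018, -0.0171], [-0.021, -0.0189], [-0.0241, -0.0206], [-0.0274, -0.0222], [-0.0306, -0.0235], [-0.034, -0.0247], [-0.0374, -0.0257], [-0.0409, -0.0265], [-0.0444, -0.0272]]
```

View pics/c2.png

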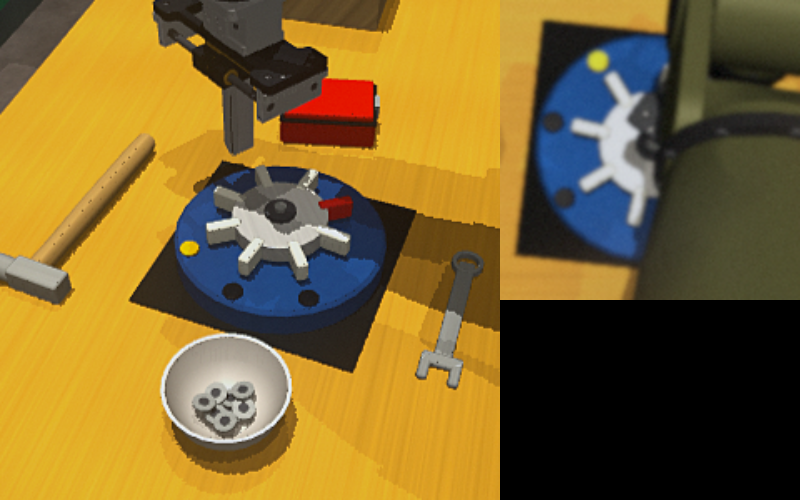

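The side view shows the closed fingertip at (235,150), above the gap between the teeth at (225,203) and (262,178). The red tooth is at (335,208) and the yellow plug at (189,247). Next I'll lower and flick slowly.

>>> {"method": "jog_arm", "body": {"plan": [0, 0, -0.02, 0, 0, 0, 0, 0, -0.04, 0, 0, 0, 0, 0, -0.046, 0, 0, 0, 0, 0, -0.046, 0, 0, 0, -0.0022, -0.0028, -0.046, 0, 0, -3, -0.0045, -0.0055, -0.046, 0, 0, -6, -0.0069, -0.0081, -0.046, 0, 0, -9, -0.0095, -0.0106, -0.046, 0, 0, -12, -0.0122, -0.0129, -0.046, 0, 0, -15, -0.015, -0.015, -0.046, 0, 0, -18, -0.018, -0.0171, -0.046, 0, 0, -21, -0.021, -0.0189, -0.046, 0, 0, -24, -0.0241, -0.0206, -0.046, 0, 0, -27, -0.0274, -0.0222, -0.046, 0, 0, -30, -0.0306, -0.0235, -0.046, 0, 0, -33, -0.034, -0.0247, -0.046, 0, 0, -36, -0.0374, -0.0257, -0.046, 0, 0, -39, -0.0409, -0.0265, -0.046, 0, 0, -42, -0.0444, -0.0272, -0.046, 0, 0, -45, -0.0444, -0.0272, -0.046, 0, 0, -45]}}

```text
clock: 4.2
eef_pos: [560.6, -82.0, 46.1]
eef_rot: [3.141, -0.002, 0.153]
wrist_force: [-0.7, -0.4, 0.4]
finger_gap: 0.4
finger_force: 0.0
```

Run:
```python
from h import *
p,d=shot('side','side3')
cv2.imwrite('pics/c3.png',cv2.resize(p[100:400,170:470],(500,500))[:,:,::-1]); print(manip.read_state()['eef_pos'])
```

```text
[560.67881699 -81.97544368  45.87239942]
```

View pics/c3.png

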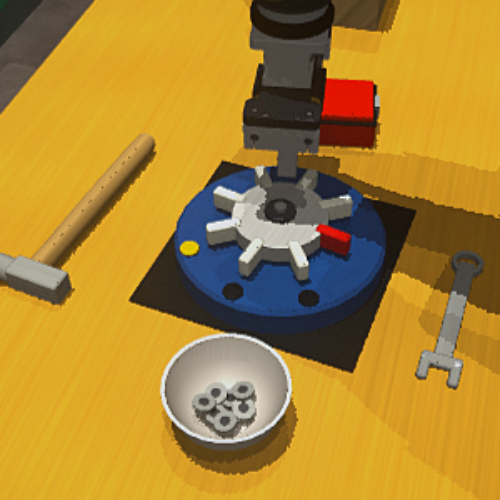

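One click done: red is now at (333,240) and the fingertip is clear in the gap. I'll lift, go back, lower and flick again.

>>> {"method": "jog_arm", "body": {"plan": [0, 0, 0.02, 0, 0, 0, 0, 0, 0.035, 0, 0, 0, 0, 0, 0.035, 0, 0, 0, 0.008, 0.005, 0.035, 0, 0, 8, 0.016, 0.01, 0.035, 0, 0, 16, 0.024, 0.015, 0.035, 0, 0, 24, 0.032, 0.02, 0.035, 0, 0, 32, 0.04, 0.025, 0.035, 0, 0, 40, 0.0444, 0.0272, 0.035, 0, 0, 45, 0.0444, 0.0272, 0.035, 0, 0, 45, 0.0444, 0.0272, 0.02, 0, 0, 45, 0.0444, 0.0272, 0, 0, 0, 45, 0.0444, 0.0272, 0, 0, 0, 45]}}

```text
clock: 5.55
eef_pos: [602.5, -54.5, 41.0]
eef_rot: [-3.137, 0.002, 0.937]
wrist_force: [0.7, 0.3, -0.6]
finger_gap: 0.4
finger_force: 0.0
```

>>> {"method": "jog_arm", "body": {"plan": [-0.0022, -0.0028, 0, 0, 0, -3, -0.0045, -0.0055, 0, 0, 0, -6, -0.0069, -0.0081, 0, 0, 0, -9, -0.0095, -0.0106, 0, 0, 0, -12, -0.0122, -0.0129, 0, 0, 0, -15, -0.015, -0.015, 0, 0, 0, -18, -0.018, -0.0171, 0, 0, 0, -21, -0.021, -0.0189, 0, 0, 0, -24, -0.0241, -0.0206, 0, 0, 0, -27, -0.0274, -0.0222, 0, 0, 0, -30, -0.0306, -0.0235, 0, 0, 0, -33, -0.034, -0.0247, 0, 0, 0, -36, -0.0374, -0.0257, 0, 0, 0, -39, -0.0409, -0.0265, 0, 0, 0, -42, -0.0444, -0.0272, 0, 0, 0, -45, -0.0444, -0.0272, 0, 0, 0, -45, -0.0444, -0.0272, 0, 0, 0, -45]}}

```text
clock: 7.25
eef_pos: [560.1, -81.9, 44.6]
eef_rot: [3.142, -0.0, 0.154]
wrist_force: [0.1, 0.1, -0.4]
finger_gap: 0.1
finger_force: 0.0
```

Run:
```python
from h import *
p,d=shot('side','side4')
cv2.imwrite('pics/c4.png',cv2.resize(p[100:400,170:470],(500,500))[:,:,::-1])
```

```text
(no output)
```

View pics/c4.png

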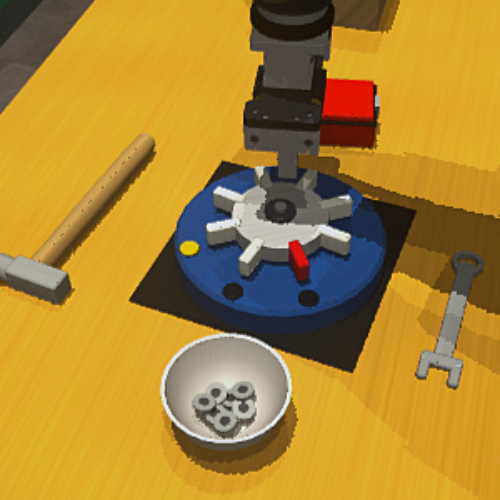

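Two clicks done: red is at (299,262), by the first black plug. I'll make the third flick, with a gentler lowering.

>>> {"method": "jog_arm", "body": {"plan": [0, 0, 0.02, 0, 0, 0, 0, 0, 0.035, 0, 0, 0, 0, 0, 0.035, 0, 0, 0, 0.008, 0.005, 0.035, 0, 0, 8, 0.016, 0.01, 0.035, 0, 0, 16, 0.024, 0.015, 0.035, 0, 0, 24, 0.032, 0.02, 0.035, 0, 0, 32, 0.04, 0.025, 0.035, 0, 0, 40, 0.0444, 0.0272, 0.035, 0, 0, 45, 0.0444, 0.0272, 0.035, 0, 0, 45, 0.0444, 0.0272, 0.023, 0, 0, 45, 0.0444, 0.0272, 0.012, 0, 0, 45, 0.0444, 0.0272, 0.002, 0, 0, 45, 0.0444, 0.0272, 0, 0, 0, 45, 0.0444, 0.0272, 0, 0, 0, 45]}}

```text
clock: 8.8
eef_pos: [604.1, -54.6, 43.8]
eef_rot: [-3.141, 0.0, 0.939]
wrist_force: [0.4, -0.6, 0.0]
finger_gap: 0.5
finger_force: 0.0
```

>>> {"method": "jog_arm", "body": {"plan": [-0.0022, -0.0028, 0, 0, 0, -3, -0.0045, -0.0055, 0, 0, 0, -6, -0.0069, -0.0081, 0, 0, 0, -9, -0.0095, -0.0106, 0, 0, 0, -12, -0.0122, -0.0129, 0, 0, 0, -15, -0.015, -0.015, 0, 0, 0, -18, -0.018, -0.0171, 0, 0, 0, -21, -0.021, -0.0189, 0, 0, 0, -24, -0.0241, -0.0206, 0, 0, 0, -27, -0.0274, -0.0222, 0, 0, 0, -30, -0.0306, -0.0235, 0, 0, 0, -33, -0.034, -0.0247, 0, 0, 0, -36, -0.0374, -0.0257, 0, 0, 0, -39, -0.0409, -0.0265, 0, 0, 0, -42, -0.0444, -0.0272, 0, 0, 0, -45, -0.0444, -0.0272, 0, 0, 0, -45, -0.0444, -0.0272, 0, 0, 0, -45]}}

```text
clock: 10.5
eef_pos: [560.3, -81.8, 44.8]
eef_rot: [3.141, -0.001, 0.155]
wrist_force: [-0.5, 0.2, 0.2]
finger_gap: 0.6
finger_force: 0.0
```

Run:
```python
from h import *
p,d=shot('side','side5')
cv2.imwrite('pics/c5.png',cv2.resize(p[100:400,170:470],(500,500))[:,:,::-1])
```

```text
(no output)
```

View pics/c5.png

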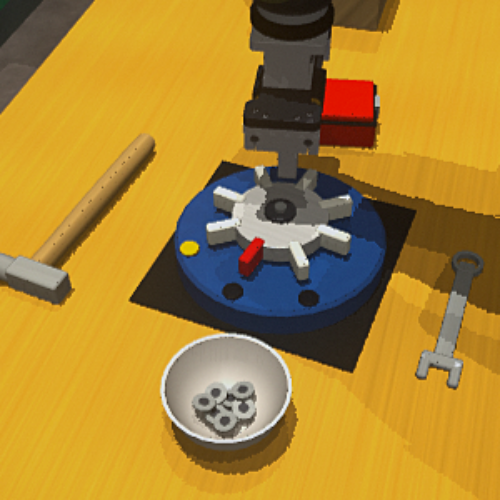

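Three clicks done: red is at (250,258), one click short of yellow at (189,247). After the last flick I'll lift straight up.

>>> {"method": "jog_arm", "body": {"plan": [0, 0, 0.02, 0, 0, 0, 0, 0, 0.035, 0, 0, 0, 0, 0, 0.035, 0, 0, 0, 0.008, 0.005, 0.035, 0, 0, 8, 0.016, 0.01, 0.035, 0, 0, 16, 0.024, 0.015, 0.035, 0, 0, 24, 0.032, 0.02, 0.035, 0, 0, 32, 0.04, 0.025, 0.035, 0, 0, 40, 0.0444, 0.0272, 0.035, 0, 0, 45, 0.0444, 0.0272, 0.035, 0, 0, 45, 0.0444, 0.0272, 0.023, 0, 0, 45, 0.0444, 0.0272, 0.012, 0, 0, 45, 0.0444, 0.0272, 0.002, 0, 0, 45, 0.0444, 0.0272, 0, 0, 0, 45, 0.0444, 0.0272, 0, 0, 0, 45]}}

```text
clock: 12.05
eef_pos: [604.1, -54.6, 43.8]
eef_rot: [-3.141, 0.0, 0.939]
wrist_force: [0.3, -0.0, 0.2]
finger_gap: 0.6
finger_force: 0.0
```

>>> {"method": "jog_arm", "body": {"plan": [-0.0022, -0.0028, 0, 0, 0, -3, -0.0045, -0.0055, 0, 0, 0, -6, -0.0069, -0.0081, 0, 0, 0, -9, -0.0095, -0.0106, 0, 0, 0, -12, -0.0122, -0.0129, 0, 0, 0, -15, -0.015, -0.015, 0, 0, 0, -18, -0.018, -0.0171, 0, 0, 0, -21, -0.021, -0.0189, 0, 0, 0, -24, -0.0241, -0.0206, 0, 0, 0, -27, -0.0274, -0.0222, 0, 0, 0, -30, -0.0306, -0.0235, 0, 0, 0, -33, -0.034, -0.0247, 0, 0, 0, -36, -0.0374, -0.0257, 0, 0, 0, -39, -0.0409, -0.0265, 0, 0, 0, -42, -0.0444, -0.0272, 0, 0, 0, -45, -0.0444, -0.0272, 0, 0, 0, -45, -0.0444, -0.0272, 0, 0, 0, -45]}}

```text
clock: 13.75
eef_pos: [560.3, -81.8, 44.9]
eef_rot: [3.141, -0.001, 0.155]
wrist_force: [-0.5, -0.2, -0.6]
finger_gap: 0.3
finger_force: 0.0
```

>>> {"method": "jog_arm", "body": {"plan": [0, 0, 0.02, 0, 0, 0, 0, 0, 0.05, 0, 0, 0, 0, 0, 0.08, 0, 0, 0, 0, 0, 0.1, 0, 0, 0, 0, 0, 0.1, 0, 0, 0, 0, 0, 0.1, 0, 0, 0, 0, 0, 0.1, 0, 0, 0, 0, 0, 0.1, 0, 0, 0]}}

```text
clock: 14.55
eef_pos: [559.6, -81.7, 143.2]
eef_rot: [-3.141, 0.002, 0.154]
wrist_force: [0.5, -0.6, -0.4]
finger_gap: 0.3
finger_force: 0.0
```

Run:
```python
from h import *
p,d=shot('side','side6')
cv2.imwrite('pics/c6.png',cv2.resize(p[100:400,170:470],(500,500))[:,:,::-1])
```

```text
(no output)
```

View pics/c6.png

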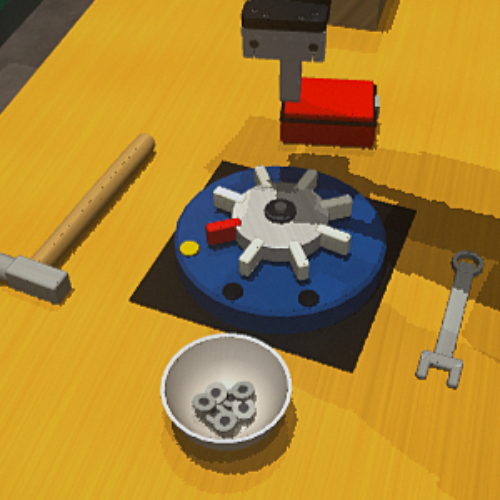

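The red tooth rests at the yellow marker, red at (222,232) and yellow at (189,247). The arm is clear and the bystanders have not moved.

```bash
python3 -c "
from cell import manip; print(manip.sign_off())"
```

```text
the job is handed in; nothing more can be done
None
```

The red tooth was flicked four clicks clockwise and rests at the yellow marker, with the arm clear, the bowl, fuse box, hammer and wrench where they lay, and the job handed in at about 15 s.

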